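Sweep the jar corks into the crumb pan

TASK

Sweep the three cork stoppers across the board into the open aluminium crumb pan with your fingertips, gently, until each lies wholly inside on the pan's flat floor, past the sloping lip. Only push them along the surface, never grip or lift them, and leave the garlic, egg timer, lemon, mug and teaspoon where they are. Finish with your hand clear of everything.

Things in the scene. Friction and masses are not known exactly. Their poses are not given: they have to be found in the camera images.
- pan: crumb pan, bare aluminium, black handle; it does not move. Origin: centre of its underside, on the board. Its -y axis points out of the open mouth, +y to the handle. Inside 160 mm wide (x -80 to +80 mm); side and back walls 4 mm thick, 34 mm high (side walls' front 30 mm rises from 20 mm). Flat floor, 3 mm above the board, from y = -65 mm to the back wall at y = +66 mm
- pan_mouth (a point): point on the board at the middle of the pan's mouth, the front edge of its lip, 93 mm from the pan's origin along its -y. From here the lip slopes up over 28 mm to the flat floor; the side walls begin 9 mm behind this edge. Axes as the pan's. The handle sticks out at the other end to 173 mm beyond the pan's origin, 32 mm high
- cork_a_mid (a point): round, slightly tapered cork jar stopper, 40 mm across at its underside, 36 mm at the top, 22 mm tall, about 20 g, standing wide end down on the board and sliding easily; one of three alike. This point is its centre, 11 mm above its underside
- cork_b_mid (a point): round, slightly tapered cork jar stopper, 40 mm across at its underside, 36 mm at the top, 22 mm tall, about 20 g, standing wide end down on the board and sliding easily; one of three alike. This point is its centre, 11 mm above its underside
- cork_c_mid (a point): round, slightly tapered cork jar stopper, 40 mm across at its underside, 36 mm at the top, 22 mm tall, about 20 g, standing wide end down on the board and sliding easily; one of three alike. This point is its centre, 11 mm above its underside
- cork_a: the same cork as point cork_a_mid; origin at the centre of its underside
- cork_b: the same cork as point cork_b_mid; origin at the centre of its underside
- cork_c: the same cork as point cork_c_mid; origin at the centre of its underside
- spice_basket: black wire basket of spice jars hanging over the back of the board, fixed: mind the wrist. Its underside is about 300 mm above the board; from its origin (at its underside) it reaches 105 mm towards the robot (-x), 66 mm away from it, 124 mm to +y and 148 mm to -y, and its jars and wires go up some 300 mm
- garlic: bystander: garlic bulb, 54 mm across, 53 mm tall; origin at the centre of its underside
- timer: bystander: round red and white egg timer, 55 mm across, 56 mm tall; origin at the centre of its underside
- lemon: bystander: lemon lying on its side, 83 mm along its x, 58 mm wide and tall; origin at the centre of its underside
- mug: bystander: white mug, 92 mm across x, 127 mm along y with its handle towards its -y, 95 mm tall; origin at the middle of that footprint, at its underside
- teaspoon: bystander: steel teaspoon lying flat, 132 mm along its x, 26 mm wide, 9 mm tall; origin at the centre of its underside

How it is judged:
By the outcome, as a careful person would: the job done as asked, in the order asked, and still so for the second after the job is handed in, with the robot touching nothing.
It also fails if it takes over 72 s, if anything falls off the work surface, if the arm or the gripper's body presses on something with over 40 N, if the wrist force passes 120 N, or if a joint passes its speed limit or range.

ROBOT

A 6-joint arm with a two-finger parallel gripper is mounted at the origin on a cart in front of the work surface, level with it; the furniture and walls round the work are solid. World frame = base frame: x ahead of the robot, y to its left, z up, the work surface at z = 0. Lengths are in m, angles in rad, forces in N, time in s.
With the tool pointing down it reaches from about 0.325 to 0.9 m from the base axis. Payload 6.1 kg.
Tool frame: the origin (TCP) lies midway between the tips of the shut fingers; the grasp point (between the pads) lies 19 mm behind it; x points along the fingers, y is the direction in which the jaws open and shut, and the axes are right-handed (so a half turn about x gives the same grasp; the last joint's range is limited). The gripper opens to 85 mm and grips with 20 to 120 N. Pads are 22 mm wide; open, the fingers measure 114 mm over their backs; the gripper's body (76 mm by 85 mm) begins 54 mm behind the grasp point. The pads swing forward as they close: fully open they stand 13 mm farther back than shut.
Start: joints at [-1.356, 0.22, 1.526, -0, 1.395, -0.126], TCP at [0.209, -0.589, 0.231] pointing down, gripper open.
Joint ranges: [-2.98, 2.98], [-0.91, 2.08], [0.09, 2.57], [-1.24, 4.39], [0.2, 2.65], [-2.68, 2.68]. Speed limits (rad/s): [2.57, 2.57, 3.01, 3.14, 3.14, 3.14].

INTERFACE

Orientations are given as [roll, pitch, yaw] about the fixed x, y, z axes, in that order (R = Rz(yaw) Ry(pitch) Rx(roll)).
In Python, from plant import movep, move_l, set_joints, gripper_to, hold, inverse_kinematics, observe, get_image, get_calibration, Unreachable, job_done gives the robot as it stands. Calls block until the motion is done:
- movep(position, orientation): joint-space move of the TCP to a pose.
- move_l(position, feed=0.15, rotation=None, max_force=None): straight line of the TCP; rotation=None keeps the orientation; feed is the mean speed in m/s. With max_force (N) it stops when the force on the tool has changed by that much, and returns True; else False.
- set_joints(angles): joint-space move.
- gripper_to(opening, f_grip=None): finger opening in m; f_grip is the grip in N (None keeps the last); returns when the fingers have stopped.
- hold(seconds).
- inverse_kinematics(position, orientation): joint angles nearest the present ones, or None.
- observe(): the state.
- get_image(name): name is "scene" or "top" or "wrist"; returns (picture, depth): 384x512x3 uint8, red, green, blue; 384x512 float32, m along the optical axis (not along the pixel's ray), 0 where there is no reading.
- get_calibration(name): a dict with "intrinsics" (3x3 intrinsics, pixels), "world_from_camera" (4x4, takes a point from camera to world coordinates). Camera axes: x right, y down, z forward; pixel columns grow to the right and rows downward; lengths in m; the calibration is good to about 2 mm. A picture is of the moment at which its call begins: read the wrist's pose just before it. get_calibration takes no time and is no camera call; for the wrist camera it gives the pose at the moment of the call.
A pose or a line that the arm cannot do raises Unreachable and nothing moves.
- job_done(): hands the job in, once; it reports no verdict.
The state is a dict: "time_s": time; "q": joint angles; "joint_velocities": joint speeds; "joint_torque": joint torques, N m; "eef_pos": TCP position; "tcp_rot": TCP orientation; "ft_force": force on the tool from outside, world axes, zero at the start; "torque": the same for the moment, N m; "opening": finger opening in m.
Only numpy, scipy, OpenCV 4.12 (cv2) and the standard library are available. Lean on these libraries where they do the work, as an engineer would, in place of code of your own. Each camera call takes 0.05 s, during which the arm holds its last target.

## Working session

There is one attempt and no reset: what is moved stays moved. The work goes in short steps, each a Python script; the robot and the scene stay as the last script left them, time stands still between calls to the robot, and variables do not carry over. Pictures are saved under pics/ and viewed, and the job is handed in when it is done.

```bash
ls; mkdir -p pics
python3 - <<'E'
from plant import *
import cv2,numpy as np
for n in ["scene","top"]:
    im,d=get_image(n); cv2.imwrite(f"pics/{n}0.png",im[:,:,::-1]); np.savez(f"{n}0.npz",im=im,d=d)
    c=get_calibration(n); print(n,c)
print(observe())
E
```

```text
pics
scene {'intrinsics': array([[410.69706135,   0.        , 259.85860729],
       [  0.        , 410.69706135, 192.21861702],
       [  0.        ,   0.        ,   1.        ]]), 'world_from_camera': array([[-0.85066054, -0.22530343,  0.47498948, -0.07429606],
       [-0.52546911,  0.33674178, -0.78133679,  1.05122432],
       [ 0.01608906, -0.91424468, -0.40484294,  0.7084858 ],
       [ 0.        ,  0.        ,  0.        ,  1.        ]])}
top {'intrinsics': array([[448.3273222 ,   0.        , 253.46357527],
       [  0.        , 448.3273222 , 186.61825677],
       [  0.        ,   0.        ,   1.        ]]), 'world_from_camera': array([[-5.78606717e-03, -9.86367876e-01,  1.64453445e-01,
         3.29230770e-01],
       [-9.99983230e-01,  5.74819159e-03, -7.06209685e-04,
         6.18146961e-02],
       [-2.48727363e-04, -1.64454773e-01, -9.86384593e-01,
         1.56505136e+00],
       [ 0.00000000e+00,  0.00000000e+00,  0.00000000e+00,
         1.00000000e+00]])}
{'time_s': 0.1, 'q': array([-1.35608530e+00,  2.21173734e-01,  1.52749060e+00,  7.41706855e-05,
        1.39471768e+00, -1.26082578e-01]), 'joint_velocities': array([ 0.00109112, -0.00121775, -0.00143333, -0.00253096,  0.0017075 ,
       -0.00107548]), 'joint_torque': array([ 1.70085033e-03, -4.98241675e+01, -3.90546548e+01, -2.53233311e-04,
        5.57679188e-03, -2.93080018e-05]), 'eef_pos': array([ 0.20880965, -0.58850833,  0.23029548]), 'tcp_rot': array([-1.7376534 ,  1.56900548,  1.7447198 ]), 'ft_force': array([ 0.36199844, -0.15202228,  0.35995434]), 'torque': array([ 0.00347102, -0.04254154,  0.00677121]), 'opening': 0.08566811713883793}
```

View pics/scene0.png

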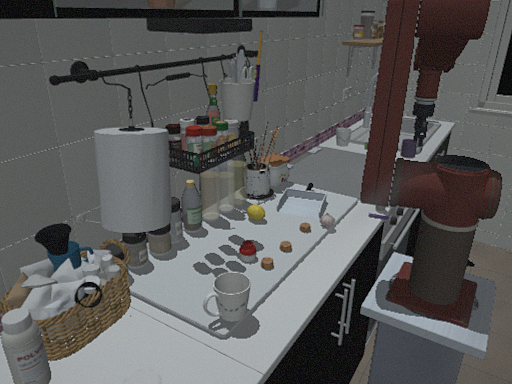

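View pics/top0.png

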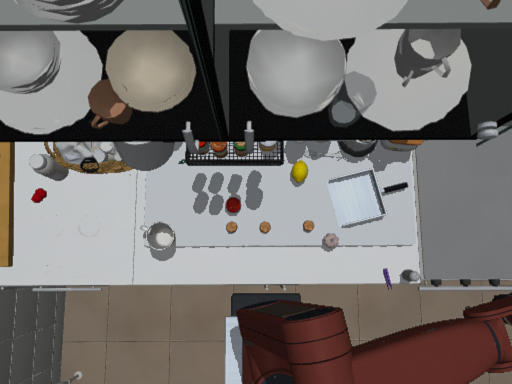

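The corks are at top-view pixels (232,227), (265,227) and (308,226). The pan is near (356,197) with its mouth facing left, the garlic at (331,241), lemon at (300,171), timer at (233,205) and mug at (160,237). I can't see the teaspoon yet, so I'll zoom in.

```bash
cat > h.py <<'E'
import numpy as np,cv2
from plant import *
def ray(n,u,v,z,c=None):
    c=c or get_calibration(n);K=c["intrinsics"];T=c["world_from_camera"]
    d=T[:3,:3]@np.linalg.inv(K)@np.array([u,v,1.]);o=T[:3,3]
    return o+d*(z-o[2])/d[2]
def proj(n,p,c=None):
    c=c or get_calibration(n);T=np.linalg.inv(c["world_from_camera"]);q=c["intrinsics"]@(T[:3,:3]@np.array(p)+T[:3,3]);return q[:2]/q[2]
E
python3 - <<'E'
from h import *
im=np.load("top0.npz")["im"][:,:,::-1]
cv2.imwrite("pics/topz.png",cv2.resize(im[135:285,210:420],None,fx=3.8,fy=3.8,interpolation=cv2.INTER_CUBIC))
im=np.load("scene0.npz")["im"][:,:,::-1]
cv2.imwrite("pics/scz.png",cv2.resize(im[170:330,200:400],None,fx=3.7,fy=3.7,interpolation=cv2.INTER_CUBIC))
E
```

```text
(no output)
```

View pics/topz.png

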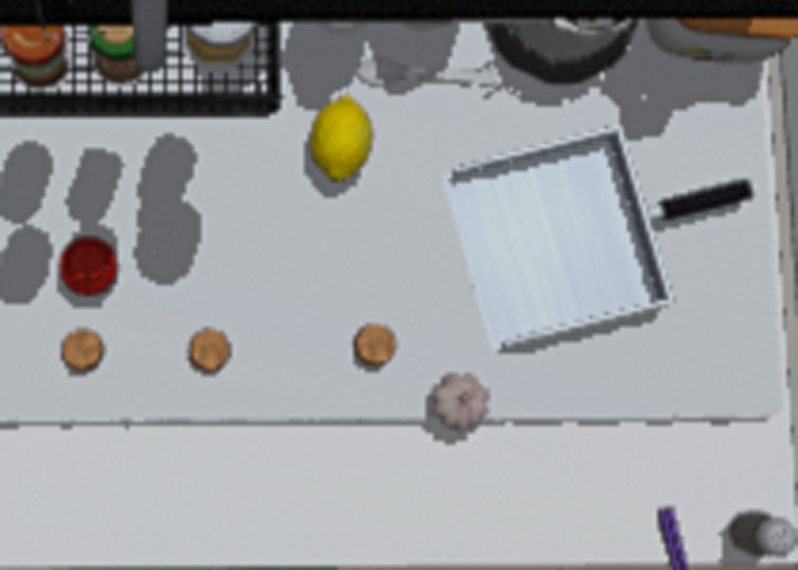

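View pics/scz.png

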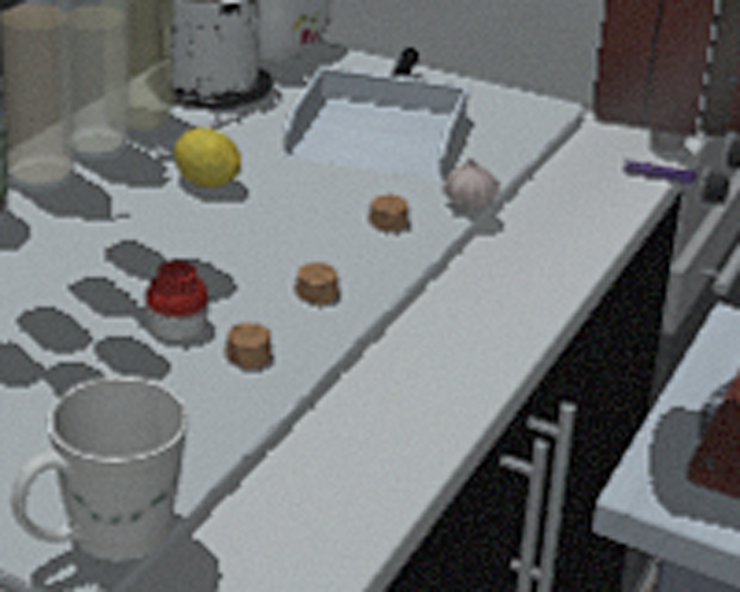

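Zoomed, the pan mouth runs from about (448,180) to (500,348) in the zoom. The teaspoon lies faintly near (430,75), behind the lemon and well away from the work. Next I'll compute positions.

Run:
```python
from h import *
D=np.load("top0.npz");im=D["im"];d=D["d"]
hsv=cv2.cvtColor(cv2.GaussianBlur(im,(3,3),0),cv2.COLOR_RGB2HSV)
m=((hsv[...,0]>6)&(hsv[...,0]<18)&(hsv[...,1]>90)&(hsv[...,2]>70)).astype(np.uint8);m[:215]=0;m[250:]=0
n,l,s,c=cv2.connectedComponentsWithStats(m)
for i in range(1,n):
    if s[i,4]>30: print("cork",c[i],s[i],ray("top",*c[i],.02))
sx=lambda u,v:(210+(u+.5)/3.8-.5,135+(v+.5)/3.8-.5)
for nm,u,v,z in [("mouthback",446,181,.02),("mouthfront",501,349,.02),("farback",617,130,.034),("farfront",668,302,.034),("handle tip",752,188,.03),("garlic",460,402,.027),("lemon",342,140,.029),("timer",90,266,.05),("board edge",250,422,0),("basket corner",278,112,.3),("boardR",770,400,0)]:
    print(nm,ray("top",*sx(u,v),z).round(4))
for p in [(300,200),(250,260),(350,200),(232,227)]:
    u,v=p;K=get_calibration("top");T=K["world_from_camera"]
    P=T[:3,:3]@(np.linalg.inv(K["intrinsics"])@[u,v,1]*d[v,u])+T[:3,3];print(p,P)
D=np.load("scene0.npz");im=D["im"]
hsv=cv2.cvtColor(cv2.GaussianBlur(im,(3,3),0),cv2.COLOR_RGB2HSV)
m=((hsv[...,0]>6)&(hsv[...,0]<18)&(hsv[...,1]>90)&(hsv[...,2]>70)).astype(np.uint8);m[:215]=0;m[275:]=0;m[:,:255]=0;m[:,320:]=0
n,l,s,c=cv2.connectedComponentsWithStats(m)
for i in range(1,n):
    if s[i,4]>30: print("cork",c[i],s[i],ray("scene",*c[i],.012))
sx=lambda u,v:(200+(u+.5)/3.7-.5,170+(v+.5)/3.7-.5)
for nm,u,v,z in [("mouthback",287,152,.01),("mouthfront",445,175,.01),("farback",325,68,.034),("farfront",467,92,.034),("garlic",472,190,.027)]:
    print(nm,ray("scene",*sx(u,v),z).round(4))
```

```text
cork [308.         225.38157895] [304 221   9  10  76] [ 0.45038822 -0.12633267  0.02      ]
cork [231.17567568 226.77027027] [227 222  10  10  74] [0.44714658 0.13824339 0.02      ]
cork [264.59210526 226.78947368] [260 222  10  10  76] [0.44641278 0.02321169 0.02      ]
mouthback [ 0.6008 -0.1967  0.02  ]
mouthfront [ 0.446  -0.2415  0.02  ]
farback [ 0.6449 -0.3527  0.034 ]
farfront [ 0.4864 -0.3909  0.034 ]
handle tip [ 0.5909 -0.4746  0.03  ]
garlic [ 0.3981 -0.2015  0.027 ]
lemon [ 0.638  -0.1009  0.029 ]
timer [0.5201 0.1297 0.05  ]
board edge [ 0.3824 -0.0141  0.    ]
basket corner [ 0.6055 -0.0241  0.3   ]
boardR [ 0.3995 -0.4892  0.    ]
(300, 200) [ 0.5409916  -0.10255836  0.00326228]
(250, 260) [ 0.33397627  0.07419779 -0.01129143]
(350, 200) [ 0.54053617 -0.27916586 -0.00094057]
(232, 227) [0.44599683 0.13518828 0.02453005]
cork [304.62962963 227.        ] [301 224   8   7  54] [ 0.45211227 -0.12298197  0.012     ]
cork [285.30136986 246.05479452] [281 242   9   9  73] [0.44805447 0.0274915  0.012     ]
cork [266.91011236 262.93258427] [262 258  10  11  89] [0.44819829 0.14355901 0.012     ]
mouthback [ 0.5984 -0.1853  0.01  ]
mouthfront [ 0.4403 -0.228   0.01  ]
farback [ 0.6441 -0.3513  0.034 ]
farfront [ 0.4838 -0.3793  0.034 ]
garlic [ 0.393  -0.1823  0.027 ]
```

```bash
cat >> h.py <<'E'
from scipy.spatial.transform import Rotation as Ro
O=np.array([.547,-.300]);Y=np.array([.25,-.968]);Y/=np.linalg.norm(Y);X=np.array([Y[1],-Y[0]])
def w(px,py): return O+px*X+py*Y       # pan -> world xy
def pn(p): d=np.array(p)[:2]-O; return np.array([d@X,d@Y])
C=dict(c=(.451,-.1247),b=(.447,.0253),a=(.4477,.141))
def ori(dirn):
    best=None
    for s in(1,-1):
        y=s*np.array([-dirn[1],dirn[0],0]);x=np.array([0,0,-1.]);R=np.c_[x,y,np.cross(x,y)]
        e=Ro.from_matrix(R).as_euler('xyz');q=inverse_kinematics([.45,-.05,.15],list(e))
        if q is None: continue
        k=abs(q[5])
        if best is None or k<best[0]: best=(k,e)
    return list(best[1])
BACK=.0255
def approach(c,tgt,z=.009,off=.045):
    c=np.array(c);t=w(*tgt);d=(t-c)/np.linalg.norm(t-c);e=ori(d)
    p=c-off*d
    movep([*p,.13],e); f=move_l([*p,z],feed=.1,max_force=6)
    print("touch",f,observe()["eef_pos"].round(4),"t",observe()["time_s"]); return d,e
def snap(name,cam):
    im,_=get_image(cam); cv2.imwrite(f"pics/{name}.png",im[:,:,::-1]); return im
E
python3 - <<'E'
from h import *
import warnings;warnings.filterwarnings("ignore")
for k in C: print(k,pn(C[k]).round(3))
print("garlic",pn((.396,-.193)).round(3))
gripper_to(.026)
o=observe()["eef_pos"]; print(o, observe()["opening"])
move_l([.3,-.45,.2],feed=.25)
approach(C["c"],(.040,.025))
snap("s1","scene");snap("w1","wrist");print(observe()["ft_force"],observe()["opening"])
E
python3 -c "
import cv2
im=cv2.imread('pics/s1.png');cv2.imwrite('pics/s1z.png',cv2.resize(im[170:330,200:400],None,fx=3.7,fy=3.7,interpolation=cv2.INTER_CUBIC))"
```

```text
c [ 0.049 -0.194]
b [ 0.015 -0.34 ]
a [-0.014 -0.452]
garlic [ 0.119 -0.141]
[ 0.2089159  -0.58904339  0.23130874] 0.02638460478225107
touch False [ 0.4385 -0.0819  0.0096] t 4.3667
[ 1.14440838 -0.09034117 -0.40140037] 0.026320431500534754
```

View pics/s1z.png

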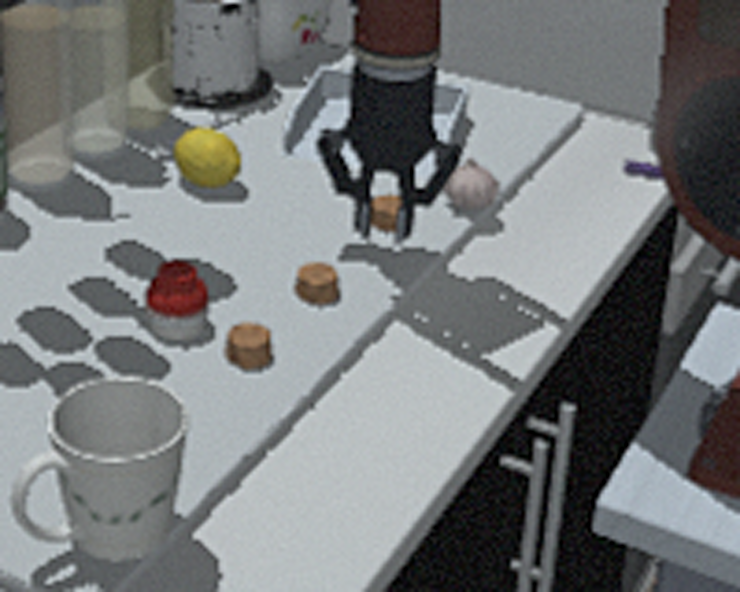

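View pics/w1.png

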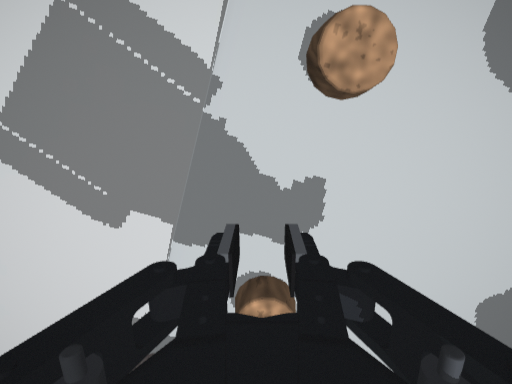

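The wrist view shows cork c centred between the open tips (column 265, with the gap at 263). The knuckles flare higher up, so I'll aim c slightly more towards the pan's middle.

```bash
cat >> h.py <<'E'
def push(c,tgt,z=.009,feed=.08):
    c=np.array(c);t=w(*tgt);d=(t-c)/np.linalg.norm(t-c);e=ori(d)
    mid=c-.032*d; move_l([*mid,z],feed=.05,rotation=e)
    end=t-BACK*d
    f=move_l([*end,z+.001],feed=feed,max_force=8)
    print("stop",f,"tcp pan",pn(observe()["eef_pos"]).round(4),observe()["eef_pos"].round(4),"F",observe()["ft_force"].round(2),"t",observe()["time_s"])
    return d
def retreat(d,back=.02):
    p=observe()["eef_pos"]; move_l([p[0]-back*d[0],p[1]-back*d[1],p[2]],feed=.08)
    p=observe()["eef_pos"]; move_l([p[0],p[1],.13],feed=.2)
E
python3 - <<'E'
import warnings;warnings.filterwarnings("ignore")
from h import *
d=push(C["c"],(.032,.025))
im=snap("s2","scene");cv2.imwrite('pics/s2z.png',cv2.resize(im[170:330,200:400,::-1],None,fx=3.7,fy=3.7))
snap("w2","wrist")
E
```

```text
stop False tcp pan [ 0.034  -0.0006] [ 0.5139 -0.3079  0.01  ] F [-0.54 -0.32  0.53] t 7.85
```

View pics/s2z.png

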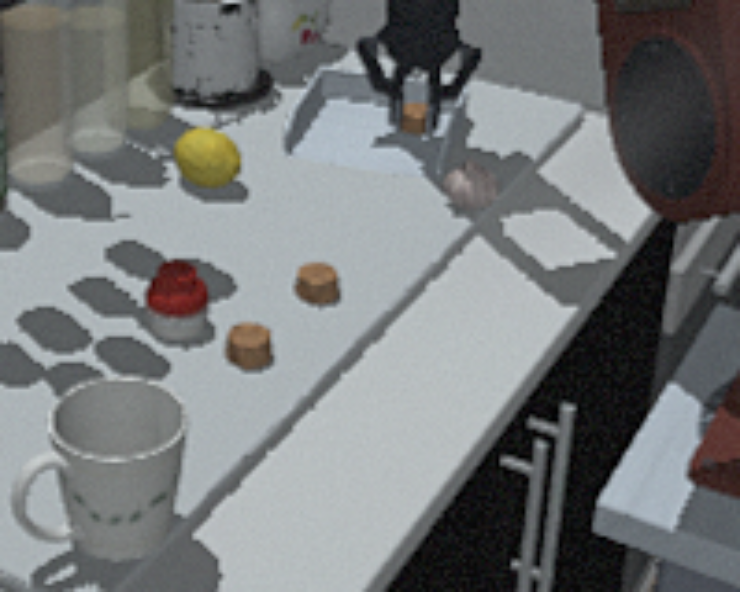

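View pics/w2.png

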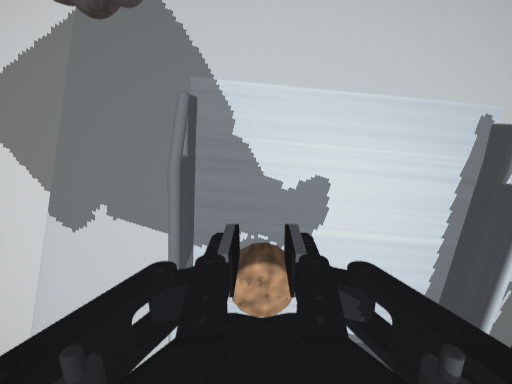

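Cork c is nestled against the tips on the pan floor, and the garlic is clear of the hand. Next is b.

Run:
```python
import warnings;warnings.filterwarnings("ignore")
from h import *
t=w(.032,.025);c=np.array(C["c"]);d=(t-c)/np.linalg.norm(t-c)
retreat(d)
approach(C["b"],(-.038,.025))
im=snap("t3","top");cv2.imwrite('pics/t3z.png',cv2.resize(im[135:285,210:420,::-1],None,fx=3.8,fy=3.8))
push(C["b"],(-.038,.025))
im=snap("s3","scene");cv2.imwrite('pics/s3z.png',cv2.resize(im[170:330,200:400,::-1],None,fx=3.7,fy=3.7))
```

```text
touch False [0.4302 0.0668 0.0096] t 11.8167
stop False tcp pan [-0.0343 -0.0003] [ 0.5801 -0.2911  0.01  ] F [0.03 0.24 0.34] t 17.1167
```

View pics/t3z.png

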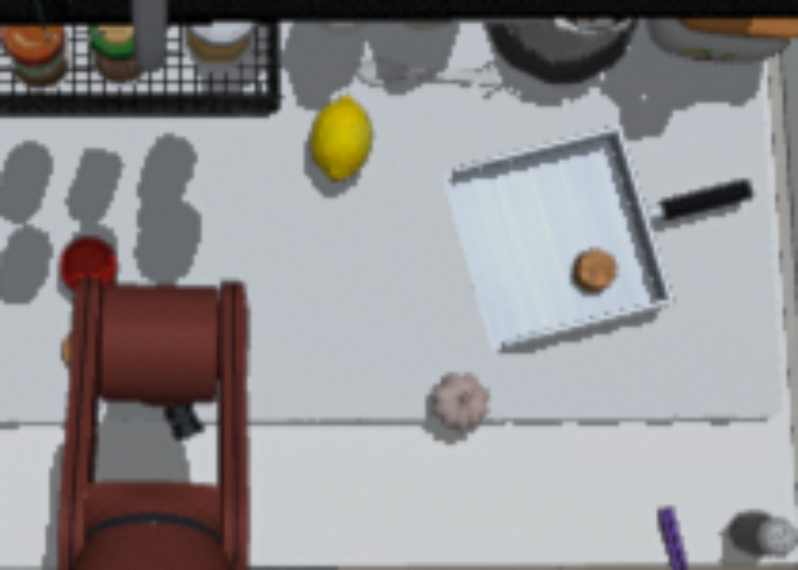

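View pics/s3z.png

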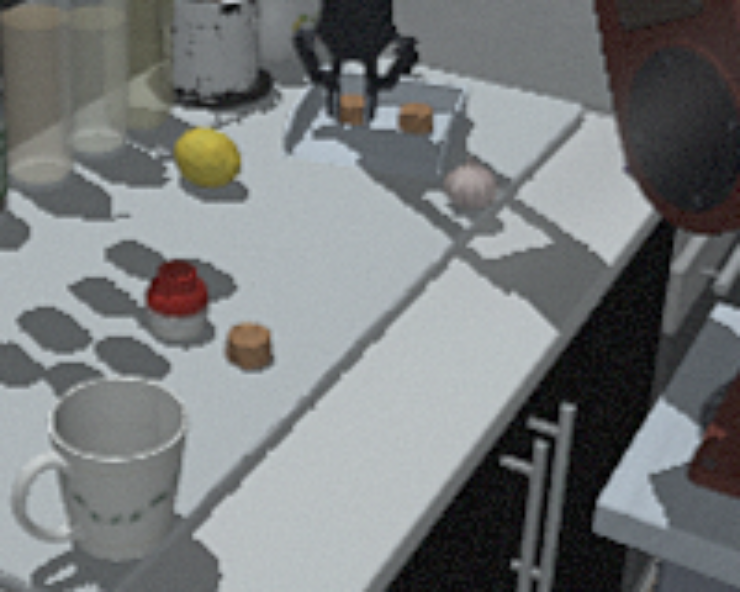

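Cork c stayed put on the floor (top-view zoom 595,270), and b now sits beside it. The garlic, timer and lemon haven't moved. Cork a is last.

Run:
```python
import warnings;warnings.filterwarnings("ignore")
from h import *
def dr(k,t): c=np.array(C[k]);t=w(*t);return (t-c)/np.linalg.norm(t-c)
retreat(dr("b",(-.038,.025)))
approach(C["a"],(-.002,-.015))
im=snap("s4","scene");cv2.imwrite('pics/s4z.png',cv2.resize(im[170:330,200:400,::-1],None,fx=3.7,fy=3.7))
```

```text
touch False [0.4383 0.185  0.0096] t 21.4167
```

View pics/s4z.png

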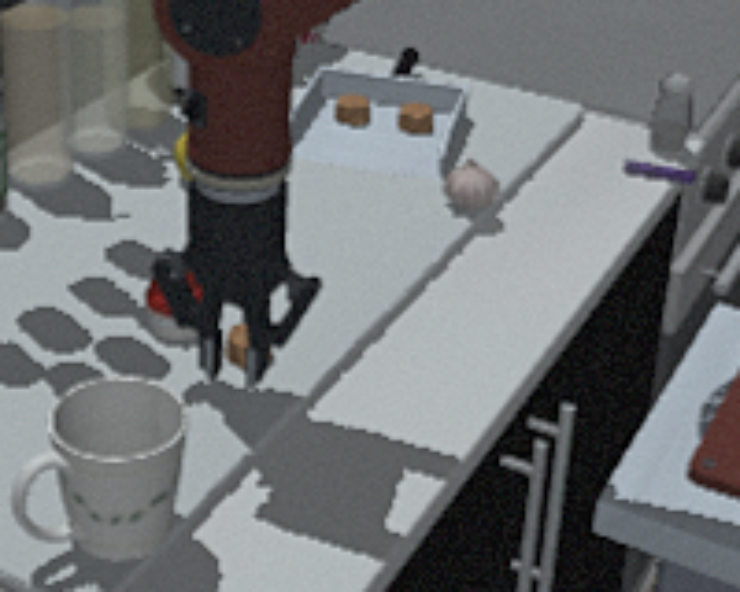

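Cork a's straight path would pass only about 8 mm from the timer. I'll push in two segments: first angled slightly away from the timer, then turned towards the pan.

Run:
```python
import warnings;warnings.filterwarnings("ignore")
from h import *
import h
h.BACK=.0265
gripper_to(.023)
c1=(.4348,.056)
d=push(C["a"],tuple(pn(c1)))
im=snap("s5","scene");cv2.imwrite('pics/s5z.png',cv2.resize(im[170:330,200:400,::-1],None,fx=3.7,fy=3.7))
p=observe()["eef_pos"];move_l([p[0]-.02*d[0],p[1]-.02*d[1],.009],feed=.08)
snap("w5","wrist")
```

```text
stop False tcp pan [ 0.0091 -0.3974] [0.4388 0.0825 0.01  ] F [ 0.1  -0.66  0.92] t 23.5083
```

View pics/s5z.png

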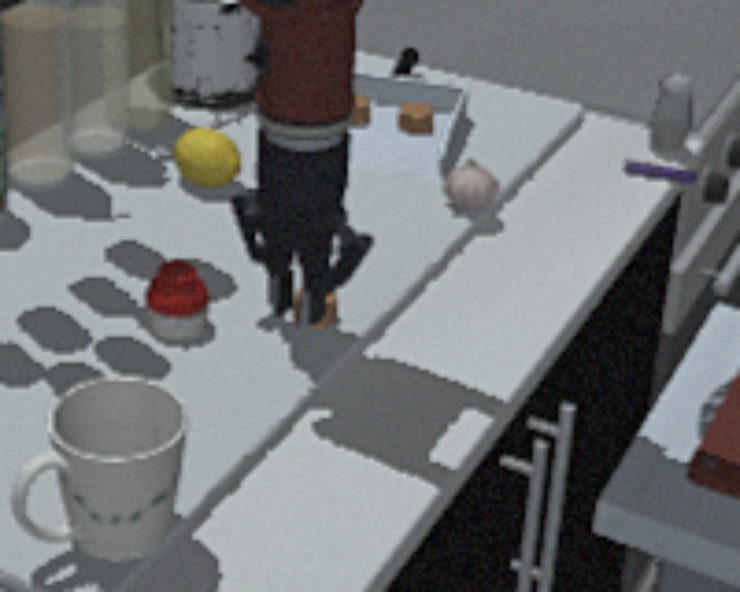

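View pics/w5.png

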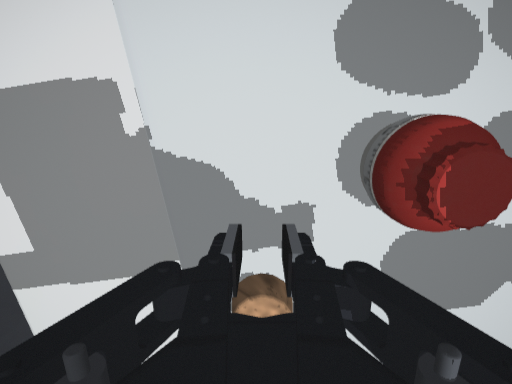

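The timer is untouched, still at zoom (178,300), and cork a is centred at wrist column 262. On to the final push.

Run:
```python
import warnings;warnings.filterwarnings("ignore")
from h import *
import h
h.BACK=.0265
c1=np.array((.4348,.056));t=w(-.002,-.012);d=(t-c1)/np.linalg.norm(t-c1)
move_l([*(c1-.045*d),.009],feed=.05,rotation=ori(d))
push(c1,(-.002,-.012))
retreat(d)
move_l([.42,-.05,.2],feed=.25)
movep([.3,.3,.25],ori(d)); 
im=snap("t6","top");cv2.imwrite('pics/t6z.png',cv2.resize(im[135:285,210:420,::-1],None,fx=3.8,fy=3.8))
hsv=cv2.cvtColor(cv2.GaussianBlur(im,(3,3),0),cv2.COLOR_RGB2HSV)
m=((hsv[...,0]>6)&(hsv[...,0]<18)&(hsv[...,1]>90)&(hsv[...,2]>70)).astype(np.uint8);m[:160]=0;m[250:]=0;m[:,:215]=0;m[:,395:]=0
n,l,s,c=cv2.connectedComponentsWithStats(m)
for i in range(1,n):
    if s[i,4]>30: print("cork",pn(ray("top",*c[i],.023)).round(4))
im=snap("s6","scene");cv2.imwrite('pics/s6z.png',cv2.resize(im[170:330,200:400,::-1],None,fx=3.7,fy=3.7))
print(observe()["time_s"])
```

```text
stop False tcp pan [-0.0004 -0.0385] [ 0.5378 -0.2626  0.01  ] F [-0.27  0.94 -0.82] t 29.775
cork [-0.0332  0.0199]
cork [ 0.0025 -0.0161]
cork [0.0362 0.0201]
33.5
```

View pics/t6z.png

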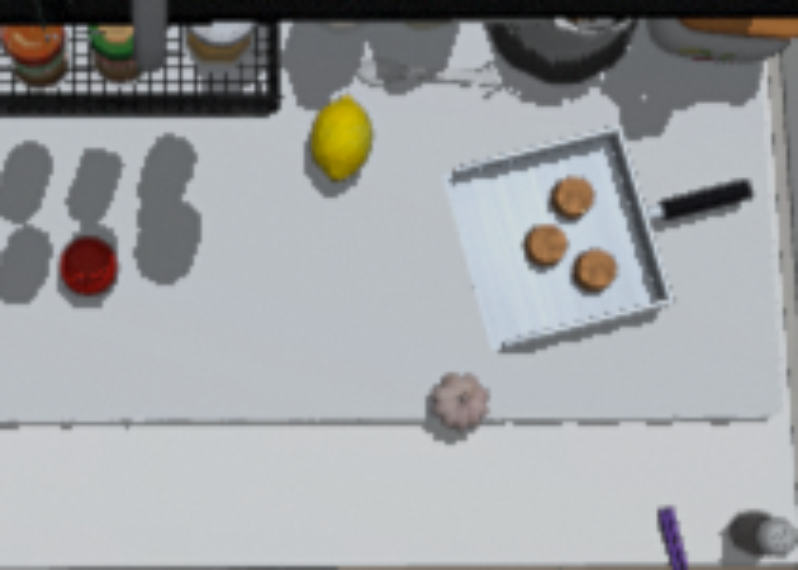

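View pics/s6z.png

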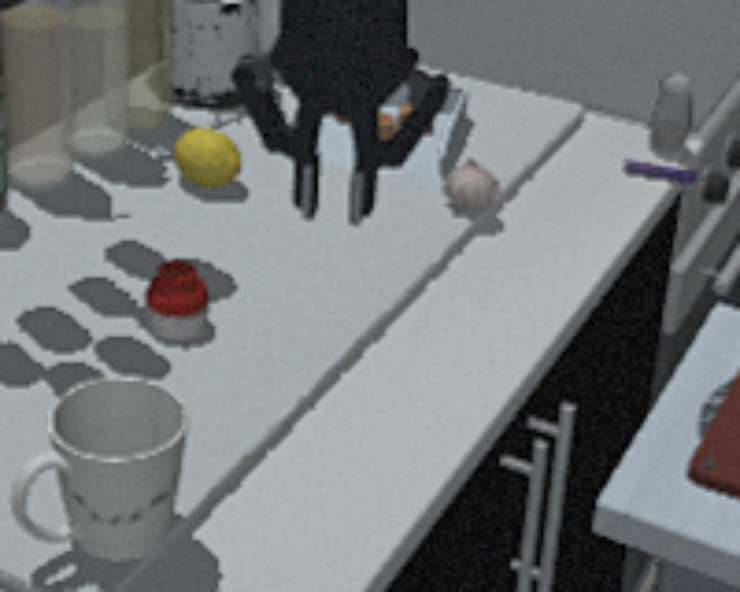

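All three corks are flat on the pan floor, with the nearest one about 29 mm past the lip. The bystanders sit at the same pixels as before, and the hand is high and clear.

```bash
python3 -c "
from plant import *
print(observe()['eef_pos']);job_done()"
```

```text
[0.30070643 0.29915979 0.24968523]
the job is handed in; nothing more can be done
```

All three corks are in the crumb pan, lying on its flat floor. I handed the job in at about 33.5 s of the 72 s allowed, and job_done() reports no verdict.

I pushed them one at a time (c, b, then a) with the fingertips slightly open behind each cork, never gripping or lifting. Cork a went in two pushes so the hand stayed farther from the egg timer.

- **Corks:** the last top view puts their centres at pan (x, y) of (36, 20), (-33, 20) and (2, -16) mm. The nearest cork edge is about 29 mm past the lip.
- **Bystanders:** the garlic, timer, lemon and mug look unmoved in the before and after pictures. The teaspoon shows only faintly in the top view behind the lemon; it looked unchanged, and the hand never went near it.
- **Forces:** no push tripped its 8 N limit, and the tool force was about 1 N or less each time I read it.
- **Hand:** it finished 250 mm above the board, at x = 0.30, y = 0.30, clear of everything.

The two cameras disagreed by about 3–5 mm on most cork positions and by up to about 20 mm on the garlic's. The corks centred themselves between the tips, and no check failed.

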